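# Wipe the arched scanner window with its captive shuttle

### The job

Wipe the arched window of the tube scanner: with the fingertips push the yellow bar of its sprung wiper handle so that the blue wiper goes from its parked end over the crest to the other end, without gripping the bar and without touching the glass. While the wiper is between the first and the second pair of green marks keep pushing without a break at 13 to 17 newtons (aim for 15), however heavily the wiper drags back or runs ahead; after the second marks ease off so that it does not bang into its stop, see it all the way home, then take the hand away, with the bottles and the tip box left where they were.

Things in the scene. Friction and masses are not known exactly. Their poses are not given: they have to be found in the camera images.
- station: fixed white tube scanner, 360 mm along its y, 190 mm along its x, origin at the centre of its underside on the bench, z up; it stands turned on the bench. An arched glass window with aluminium rails spans it along y. Its wiper starts parked at the station's -y end and must be pushed over the crest to the +y end
- arch_axis (a point): centre of the arch, 20 mm above the station's origin, same axes: the arch axis runs through it along x. Glass outer radius 200 mm (crest 220 mm above the bench), rails 204 mm, at x = +-82 mm
- window: the glass arch, 142 mm wide along x, outer radius 200 mm about the arch axis; same origin and axes as the station; not to be touched
- swing (a joint): angle of the blue wiper shuttle about the arch axis, rad: 0 parked on its stop at the -y end (leaning 0.70 from vertical towards -y), 0.70 on the crest, 1.40 on the stop at the +y end. Green marks at 0.22 and 1.00; reach the far stop slower than 0.4 rad/s. A viscous damper on it resists with 10.0 N m per rad/s (148 N per m/s at the bar's radius); friction nearly nil
- flex (a joint): angle of the yellow bail handle ahead of the shuttle, rad: 0 at rest, up to 0.50. A spring between the two, 17.0 N m/rad (251 N/m at the bar), carries the push to the shuttle: a tangential push of 15 N on the bar bends it by 0.23 rad (60 mm)
- bail: yellow-barred bail handle, 0.12 kg, turning about the arch axis with the shuttle; origin on the arch axis (not at the bar), x along the bar (station's x), z radially outward through the bar, y along the arch towards growing angles. Its two side arms run at x = +-109 mm outside the scanner
- bar (a point): middle of the bail's yellow bar, axes as the bail. The bar is round, 18 mm thick, 228 mm long, polished and slick (friction about 0.2), 260 mm from the arch axis. Push with closed fingertips on its -y side near the middle, along its y; about 30 mm are free below it over the shuttle, 50 mm over the glass
- shuttle_top (a point): middle of the shuttle's flat top, 220 mm from the arch axis (clear cartridge on it up to 235 mm, 100 mm long in x, 30 mm wide). Nominally 1.0 kg, truly 0.4 to 2.2 kg by the fill of the cartridge, centre of mass 218 mm from the axis. The weight pulls back before the crest and onwards after it; left alone it creeps to the nearer stop and stays
- reagent: loose white bottle, 70 mm across, 150 mm high, on the left; origin under its centre; leave alone
- buffer: loose amber bottle, 60 mm across, 120 mm high, on the left; origin under its centre; leave alone
- tipbox: loose white tip box 120 x 85 x 62 mm on the right; origin under its centre; leave alone

How it is judged (in metres and radians):
On the way, in this order (a step that is already met when the one before it is completed fails the run):
1. the fingertips push the bar at 13 to 17 N on the climb between the first marks and the crest (value of joint swing between 0.22 and 0.7 rad and contact force between the fingers and bail between 13 and 17 N), for 0.5 s.
2. the fingertips push the bar at 13 to 17 N on the descent between the crest and the second marks (value of joint swing between 0.75 and 1 rad and contact force between the fingers and bail between 13 and 17 N), for 0.2 s.
3. the wiper reaches its far parking place (value of joint swing above 1.34 rad), for 0.2 s.
At the end, for the whole second after the job is handed in: the wiper rests at the far end (joint above 1.34 rad of 1.40, slower than 0.05 rad/s), the hand is off it (value of joint swing above 1.34 rad and velocity of joint swing between -0.05 and 0.05 rad/s); the robot touches nothing.
It fails at once if while the wiper is between the green marks (0.22 to 1.00 rad) the push of the fingers on the handle leaves the band of 13 to 17 N (value of joint swing between 0.22 and 1 rad and (contact force between the fingers and bail below 13 N or contact force between the fingers and bail above 17 N)).
It fails at once if the handle is gripped or struck (over 24 N) (contact force between the fingers and bail above 24 N).
It fails at once if the wiper bangs into its far stop (faster than 0.45 rad/s in the last 0.08 rad) (value of joint swing above 1.32 rad and velocity of joint swing above 0.45 rad/s).
It fails at once if the fingers touch the glass (over 1 N) (contact force between the fingers and window above 1 N).
It fails at once if a bottle or the tip box is shifted by more than 20 mm (distance of any of tipbox, reagent, buffer from where it was at the start of the episode above 0.02 m).
It also fails if it takes over 38 s, if anything falls off the work surface, if the arm or the gripper's body presses on something with over 40 N, if the wrist force passes 120 N, or if a joint passes its speed limit or range.

### The arm

A 6-joint arm with a two-finger parallel gripper is mounted at the origin on the work surface. World frame = base frame: x ahead of the robot, y to its left, z up, the work surface at z = 0. Lengths are in m, angles in degrees, forces in N, time in s.
With the tool pointing down it reaches from about 0.375 to 0.9 m from the base axis. Payload 3.1 kg.
Tool frame: the origin (TCP) lies at the very end of the fingers, on their centre line; the grasp point (between the pads) lies 19 mm behind it (bot.tcp_to_grasp is the distance from the TCP to the grasp point, in m); z points along the fingers, y is the line along which they close (so a half turn about z gives the same grasp; the last joint's range is limited). The gripper opens to 87 mm and grips with 3 to 60 N. Pads are 19 mm wide; open, the fingers measure 117 mm over their backs; the gripper's body (75 mm by 190 mm) begins 51 mm behind the grasp point.
Start: joints at [55.949, 30.224, 82.088, -0, 67.689, -10.227], TCP at [0.252, 0.572, 0.223] pointing down, gripper open.
Joint ranges: [-176.69, 176.69], [-43.24, 126.21], [12.49, 139.97], [-82, 262], [0, 151.66], [-163.58, 163.58]. Speed limits (degrees/s): [159.86, 159.86, 180, 180, 180, 180].

### API

Orientations are given as a 3x3 rotation matrix whose columns are the frame's x, y, z axes.
In Python, from rig import telemetry, capture, camera_info, job, bot gives the robot as it stands. The module is installed in compiled form; this text tells all that it offers.
- The arm moves only by the tool carry_out, never from a script. Its argument "deltas" is a list that holds one entry, the list of rows, each a list of 7 numbers: the shift along the tool's x, y, z scaled (see below), then the turn, a rotation vector about the tool's x, y, z scaled (see below), then the closure, from -1 (fully open) to 1 (shut). In form: [[[dx, dy, dz, ax, ay, az, claw], ...]]. A call has exactly 10 rows; each row is the pose to reach, as a shift and turn from the pose commanded when the call began, along the tool's axes at that moment, turning the shorter way round; what a row does not reach only later rows make up. The controller multiplies each number of a shift by 15 cm and each number of a turn by 360 degrees. A row lasts 1/12 s, in which the tool goes at most 41.7 mm and 7.16 degrees, less where a joint would pass 70% of its speed; a pose out of reach is approached as far as the arm can. A call with a number of a shift or a turn outside -1 to 1 is refused whole. A call with a gripper value outside its range is refused whole. The fingers move at their own pace and stop on an object; the grip force is fixed at half the most. Time passes only in rows, so rows that repeat a pose let the fingers close, or fill a call up. It gives the time, the measured TCP pose, the force, the opening and the grip force at its end, in the units of the state.
- telemetry.read_state(): the state, without advancing time (a new reading comes with each control period).
- capture(name): name is "side" or "top" or "wrist"; returns the picture (480x640x3 uint8, red, green, blue); there is no depth.
- camera_info(name): a dict with "mtx" (3x3 intrinsics, pixels), "cam_to_world" (4x4, takes a point from camera to world coordinates); the wrist camera has in their place "T_tool_cam" (4x4, takes a point from camera to tool coordinates, whose origin is the TCP and whose axes are the flange's). Camera axes: x right, y down, z forward; pixel columns grow to the right and rows downward; lengths in m; the calibration is good to about 2 mm. A picture is of the moment at which its call begins: read the wrist's pose just before it. camera_info takes no time and is no camera call.
- job.hand_in(): hands the job in; it is judged then, once.
The state is a dict: "time_s": time; "joint_positions": joint angles; "qvel": joint speeds; "tau": joint torques, N m; "position": TCP position; "tcp_rot": TCP orientation; "force": force on the tool from outside, world axes, zero at the start; "moment": the same for the moment, N m; "opening": opening from 0.0 (shut) to 1.0 (fully open); "grasp_force": force on a finger pad.
Only numpy, scipy, OpenCV 4.12 (cv2) and the standard library are available. Lean on these libraries where they do the work, as an engineer would, in place of code of your own. Each camera call takes 0.05 s, during which the arm holds its last target. There are 200 camera calls.

## Working session

There is one attempt and no reset: what is moved stays moved. The work goes in short steps, Python scripts to look and compute and a tool call to move; the robot and the scene stay as the last step left them, time stands still between calls to the robot, and variables do not carry over. Pictures are saved under pics/ and viewed, at most 10 in all, crops included, and the job is handed in when it is done.

Besides the shell and the picture viewer there is one more tool, called as name(argument=value, ...), one argument or row to a line, values as JSON. carry_out: Moves the arm, as the interface text tells. Its arguments: {"type":"object","properties":{"deltas":{"type":"array","items":{"type":"array","items":{"type":"array","items":{"type":"number"}}}}},"required":["deltas"]}

```bash
mkdir -p pics; python3 - <<'E'
from rig import telemetry, capture, camera_info, job, bot
import cv2
print(telemetry.read_state())
for n in("side","top"):
    cv2.imwrite(f"pics/{n}0.png",capture(n)[:,:,::-1]); print(n,camera_info(n))
print(camera_info("wrist"),[a for a in dir(bot) if a[0]!='_'])
E
```

```text
{'time_s': 0.0, 'joint_positions': array([ 5.59497067e+01,  3.02775072e+01,  8.21569656e+01, -2.18287088e-03,
        6.76906280e+01, -1.02271148e+01]), 'qvel': array([ 0.07906273,  0.02167471, -0.01867393, -0.06800354, -0.08430075,
        0.00263909]), 'tau': array([ 1.52838318e-03, -4.40033305e+01, -1.76593083e+01,  6.30994420e-02,
        5.81752346e-02, -1.82331401e-04]), 'position': array([0.2520034 , 0.57112714, 0.22158408]), 'tcp_rot': array([[-9.14801988e-01,  4.03900851e-01, -1.19333669e-03],
       [ 4.03902460e-01,  9.14800229e-01, -1.82879808e-03],
       [ 3.53011575e-04, -2.15497974e-03, -9.99997616e-01]]), 'force': array([-0.65592899,  0.94028169,  0.36903985]), 'moment': array([-0.02979613,  0.0481155 ,  0.01172422]), 'grasp_force': 0.0, 'opening': 0.9984803403244646}
side {'mtx': array([[609.1078412 ,   0.        , 324.11373489],
       [  0.        , 609.1078412 , 235.0679136 ],
       [  0.        ,   0.        ,   1.        ]]), 'cam_to_world': array([[-0.48724609,  0.82518432, -0.2857658 ,  1.05476385],
       [ 0.87326131,  0.46132988, -0.15681014,  0.285312  ]
[... 503 characters left out ...]
 -7.50409074e-02, -9.97180453e-01,
         1.83297675e+00],
       [ 0.00000000e+00,  0.00000000e+00,  0.00000000e+00,
         1.00000000e+00]])}
{'mtx': array([[391.4967111 ,   0.        , 315.66323538],
       [  0.        , 391.4967111 , 237.39675066],
       [  0.        ,   0.        ,   1.        ]]), 'T_tool_cam': array([[ 3.37441674e-04, -9.68259741e-01, -2.49945916e-01,
         6.80974478e-02],
       [ 9.99999564e-01,  5.44334797e-04, -7.58627887e-04,
        -1.73102384e-04],
       [ 8.70603101e-04, -2.49945551e-01,  9.68259502e-01,
        -1.62061843e-01],
       [ 0.00000000e+00,  0.00000000e+00,  0.00000000e+00,
         1.00000000e+00]])} ['PlanningError', 'tcp_to_grasp']
```

View pics/side0.png

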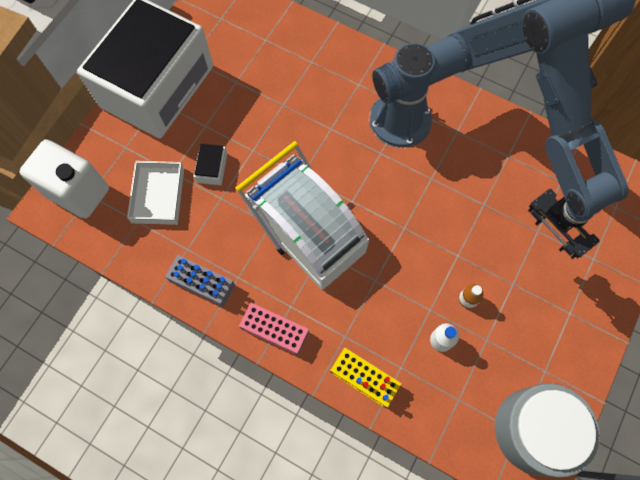

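View pics/top0.png

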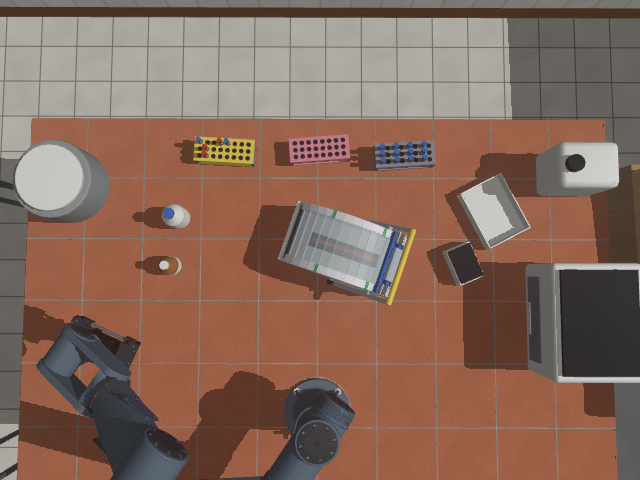

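The scanner is ahead of the robot. Its bar is parked to the right: about (238,190)–(298,145) in side, and (413,231)–(391,303) in top. The bottles are on the left. I'll enlarge both views next.

```bash
python3 - <<'E'
import cv2,numpy as np
a=cv2.imread("pics/side0.png")[135:295,225:385]; b=cv2.imread("pics/top0.png")[190:320,270:430]
A=cv2.resize(a,None,fx=5,fy=5,interpolation=2)[:600]; cv2.imwrite("pics/sideC.png",cv2.resize(a,(600,600),interpolation=2)); cv2.imwrite("pics/topC.png",cv2.resize(b,(720,585),interpolation=2))
E
```

```text
(no output)
```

View pics/sideC.png

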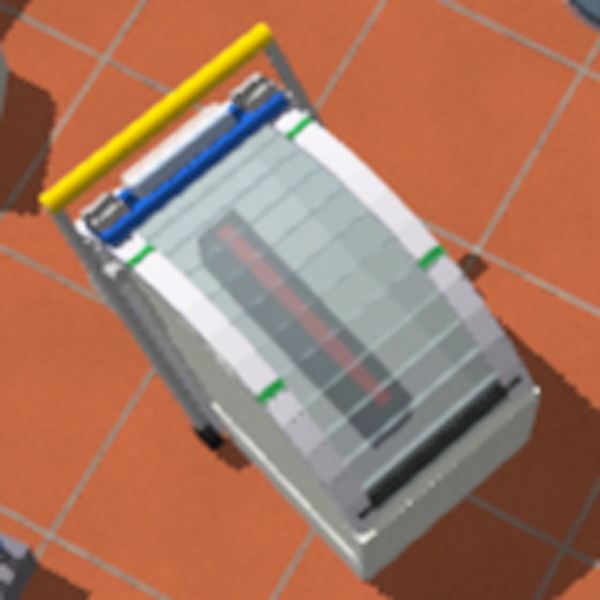

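View pics/topC.png

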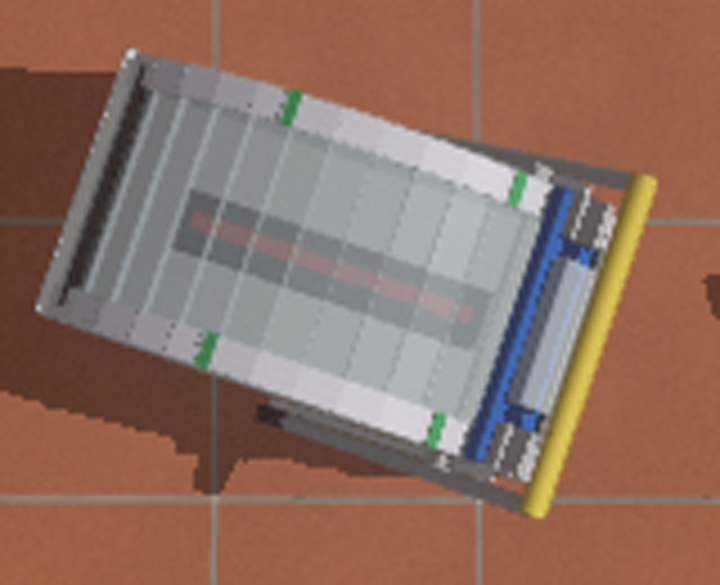

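```bash
cat > fit.py <<'E'
import numpy as np
from rig import camera_info
from scipy.optimize import least_squares
S=lambda u,v:(225+u/3.75-.5+.13,135+v/3.75-.4); T=lambda u,v:(270+u/4.5-.4,190+v/4.5-.4)
def ring(r,a,x): return np.array([x,r*np.sin(a-.7),.02+r*np.cos(a-.7)])
P=[ring(.26,0,.114),ring(.26,0,-.114)]+[ring(.204,a,x) for a in(.22,1.) for x in(.082,-.082)]
side=[S(47,200),S(263,32),S(141,254),S(300,126),S(270,390),S(431,258)]
top=[T(648,182),T(537,512),T(517,188),T(436,430),T(290,107),T(206,351)]
def proj(c,p):
    M=np.linalg.inv(c["cam_to_world"]); q=M[:3,:3]@p+M[:3,3]; q=c["mtx"]@q; return q[:2]/q[2]
cs,ct=camera_info("side"),camera_info("top")
def pose(v,p): c,s=np.cos(v[3]),np.sin(v[3]); return np.array([[c,-s,0],[s,c,0],[0,0,1]])@p+v[:3]
def res(v): return np.concatenate([proj(c,pose(v,p))-m for c,l in((cs,side),(ct,top)) for p,m in zip(P,l)])
r=least_squares(res,[.5,-.05,0,-.3])
r0=least_squares(lambda w:res([w[0],w[1],0,w[2]]),[.5,-.05,-.3])
print(r.x,r.cost,np.round(r.fun,1),r0.x,r0.cost,np.round(r0.fun,1))
E
python3 fit.py
```

```text
[ 0.51070151 -0.07977194 -0.00245261 -0.33268936] 5.130683546861556 [-0.6  1.4  1.1 -0.6 -0.5  0.  -0.5  0.1 -0.3 -0.3 -0.4 -0.9 -0.6 -1.
 -1.3  1.   0.1  0.3 -0.1 -0.   0.5  0.4  0.4 -0.2] [ 0.51103731 -0.07937243 -0.33269171] 5.328980794126278 [-0.7  1.2  1.1 -0.8 -0.5 -0.1 -0.4 -0.1 -0.3 -0.4 -0.3 -1.  -0.6 -1.2
 -1.3  0.9  0.   0.1 -0.2 -0.1  0.3  0.1  0.3 -0.3]
```

```bash
cat > h.py <<'E'
import numpy as np, json, os
from scipy.spatial.transform import Rotation as Ro
ST=np.array([.511,-.0795,0]); YAW=-.3327
RS=Ro.from_euler('z',YAW).as_matrix()
def tool(phi):  # tool leaning with the bar's radial, x = push direction
    c,s=np.cos(phi),np.sin(phi)
    return RS@np.array([[0,1,0],[c,0,-s],[-s,0,-c]])
OFF=.0185; DEEP=.016
def pose(beta,tilt=None,off=None):   # beta: bar angle (swing+flex)
    phi=beta-.7; R=tool(phi if tilt is None else tilt); off=OFF if off is None else off
    B=ST+RS@np.array([0,.26*np.sin(phi),.02+.26*np.cos(phi)])
    return B-off*R[:,0]+DEEP*R[:,2],R
def down(yaw): c,s=np.cos(yaw),np.sin(yaw); return np.array([[c,s,0],[s,-c,0],[0,0,-1.]])
F='cmd.json'
def get():
    if os.path.exists(F): d=json.load(open(F)); return np.array(d[0]),np.array(d[1])
    return np.array([.252,.572,.223]),down(np.arctan2(.4039,-.9148))
def put(p,R): json.dump([np.array(p).tolist(),np.array(R).tolist()],open(F,'w'))
def row(p0,R0,p,R):
    return np.round(np.r_[R0.T@(np.array(p)-p0)/.15,Ro.from_matrix(R0.T@R).as_rotvec()/(2*np.pi)],3)
def apply(p0,R0,r): return p0+R0@(np.array(r[:3])*.15),R0@Ro.from_rotvec(np.array(r[3:6])*2*np.pi).as_matrix()
def rows(poses,claw=1,save=True):   # poses: ten
    p0,R0=get(); L=[row(p0,R0,*q) for q in poses]
    print(json.dumps([[[float(x) for x in r]+[claw] for r in L]]).replace(" ",""))
    if np.abs(L).max()>1: print("BAD")
    if save: put(*apply(p0,R0,L[-1]))
def lin(p,R,n=10,**k):
    p0,R0=get(); v=Ro.from_matrix(R0.T@R).as_rotvec()
    rows([(p0+(p-p0)*min(1,(i+1)/n),R0@Ro.from_rotvec(v*min(1,(i+1)/n)).as_matrix()) for i in range(10)],**k)
E
python3 - <<'E'
from h import *
y0=np.arctan2(.4039,-.9148); y1=YAW+np.pi/2
W=[(.33,.46,.34),(.42,.34,.40),(.46,.20,.42),(.46,.06,.42),(.45,-.08,.42),(.43,-.21,.40)]
for i,w in enumerate(W): lin(np.array(w),down(y0+(y1-y0)*min(1,(i+1)/5)))
print(pose(0,-.5,.06),pose(.23),pose(1.23),pose(1.45))
E
```

```text
[[[-0.078,-0.047,-0.078,0.0,0.0,0.005,1],[-0.155,-0.095,-0.156,0.0,0.0,0.009,1],[-0.233,-0.142,-0.234,0.0,0.0,0.014,1],[-0.311,-0.189,-0.312,0.0,0.0,0.019,1],[-0.389,-0.237,-0.39,0.0,0.0,0.024,1],[-0.466,-0.284,-0.468,0.0,0.0,0.028,1],[-0.544,-0.331,-0.546,0.0,0.0,0.033,1],[-0.622,-0.378,-0.624,0.0,0.0,0.038,1],[-0.7,-0.426,-0.702,0.0,0.0,0.043,1],[-0.777,-0.473,-0.78,0.0,0.0,0.047,1]]]
[[[-0.098,-0.021,-0.04,0.0,0.0,0.005,1],[-0.195,-0.043,-0.08,0.0,0.0,0.01,1],[-0.293,-0.064,-0.12,0.0,0.0,0.014,1],[-0.391,-0.086,-0.16,0.0,0.0,0.019,1],[-0.488,-0.107,-0.2,0.0,0.0,0.024,1],[-0.586,-0.129,-0.24,0.0,0.0,0.029,1],[-0.684,-0.15,-0.28,0.0,0.0,0.033,1],[-0.782,-0.172,-0.32,0.0,0.0,0.038,1],[-0.879,-0.193,-0.36,0.0,0.0,0.043,1],[-0.977,-0.214,-0.4,0.0,0.0,0.048,1]]]
[[[-0.093,-0.027,-0.013,0.0,0.0,0.005,1],[-0.187,-0.054,-0.027,0.0,0.0,0.009,1],[-0.28,-0.081,-0.04,0.0,0.0,0.014,1],[-0.373,-0.107,-0.053,0.0,0.0,0.019,1],[-0.467,-0.134,-0.067,0.0,0.0,0.024,1],[-0.56,-0.161,-0.08,0.0,0.0,0.028,1],[-0.653,-0.188,-0.093,0.0,0.0,0.033,1],[-0.746,-0.215,-0.107,0.0,0.0,0.038,1],[-0.84,-0.242,-0.12,
[... 1234 characters left out ...]
94516398,  0.15657854],
       [ 0.82945943, -0.32659616,  0.45313575],
       [ 0.47942554,  0.        , -0.87758256]])) (array([ 0.46952285, -0.19953419,  0.22916427]), array([[ 0.29118278,  0.94516398,  0.14791092],
       [ 0.84267823, -0.32659616,  0.4280518 ],
       [ 0.45288629,  0.        , -0.89156829]])) (array([0.54607258, 0.02199946, 0.23987729]), array([[ 0.28178947,  0.94516398, -0.16510525],
       [ 0.81549416, -0.32659616, -0.4778119 ],
       [-0.50553334,  0.        , -0.86280707]])) (array([0.56089854, 0.06490557, 0.2111424 ]), array([[ 0.23896677,  0.94516398, -0.2226206 ],
       [ 0.69156596, -0.32659616, -0.6442604 ],
       [-0.68163876,  0.        , -0.73168887]]))
```

carry_out(
  deltas=[
    [[-0.078,-0.047,-0.078,0,0,0.005,1],[-0.155,-0.095,-0.156,0,0,0.009,1],[-0.233,-0.142,-0.234,0,0,0.014,1],[-0.311,-0.189,-0.312,0,0,0.019,1],[-0.389,-0.237,-0.39,0,0,0.024,1],[-0.466,-0.284,-0.468,0,0,0.028,1],[-0.544,-0.331,-0.546,0,0,0.033,1],[-0.622,-0.378,-0.624,0,0,0.038,1],[-0.7,-0.426,-0.702,0,0,0.043,1],[-0.777,-0.473,-0.78,0,0,0.047,1]],
  ],
)

```text
time_s: 0.93
position: [0.3312, 0.4585, 0.3408]
tcp_rot: [[-0.756, 0.655, 0.0], [0.655, 0.756, 0.0], [-0.0, 0.0, -1.0]]
force: [-0.6, 0.3, -0.5]
opening: 0.328
grasp_force: 0.0
```

carry_out(
  deltas=[
    [[-0.098,-0.021,-0.04,0,0,0.005,1],[-0.195,-0.043,-0.08,0,0,0.01,1],[-0.293,-0.064,-0.12,0,0,0.014,1],[-0.391,-0.086,-0.16,0,0,0.019,1],[-0.488,-0.107,-0.2,0,0,0.024,1],[-0.586,-0.129,-0.24,0,0,0.029,1],[-0.684,-0.15,-0.28,0,0,0.033,1],[-0.782,-0.172,-0.32,0,0,0.038,1],[-0.879,-0.193,-0.36,0,0,0.043,1],[-0.977,-0.214,-0.4,0,0,0.048,1]],
  ],
)

```text
time_s: 1.77
position: [0.421, 0.3385, 0.4004]
tcp_rot: [[-0.527, 0.85, -0.0], [0.85, 0.527, -0.0], [0.0, -0.0, -1.0]]
force: [0.5, 0.4, 1.4]
opening: 0.007
grasp_force: 0.0
```

carry_out(
  deltas=[
    [[-0.093,-0.027,-0.013,0,0,0.005,1],[-0.187,-0.054,-0.027,0,0,0.009,1],[-0.28,-0.081,-0.04,0,0,0.014,1],[-0.373,-0.107,-0.053,0,0,0.019,1],[-0.467,-0.134,-0.067,0,0,0.024,1],[-0.56,-0.161,-0.08,0,0,0.028,1],[-0.653,-0.188,-0.093,0,0,0.033,1],[-0.746,-0.215,-0.107,0,0,0.038,1],[-0.84,-0.242,-0.12,0,0,0.042,1],[-0.933,-0.269,-0.133,0,0,0.047,1]],
  ],
)

```text
time_s: 2.6
position: [0.4604, 0.1984, 0.4202]
tcp_rot: [[-0.257, 0.966, 0.0], [0.966, 0.257, -0.0], [-0.0, 0.0, -1.0]]
force: [-0.3, 0.5, 0.6]
opening: 0.006
grasp_force: 0.0
```

carry_out(
  deltas=[
    [[-0.09,-0.024,0,0,0,0.005,1],[-0.18,-0.048,0,0,0,0.009,1],[-0.27,-0.073,0,0,0,0.014,1],[-0.36,-0.097,0,0,0,0.019,1],[-0.451,-0.121,0,0,0,0.024,1],[-0.541,-0.145,0,0,0,0.028,1],[-0.631,-0.169,0,0,0,0.033,1],[-0.721,-0.194,0,0,0,0.038,1],[-0.811,-0.218,0,0,0,0.043,1],[-0.901,-0.242,0,0,0,0.047,1]],
  ],
)

```text
time_s: 3.43
position: [0.4601, 0.0586, 0.42]
tcp_rot: [[0.035, 0.999, 0.0], [0.999, -0.035, -0.0], [-0.0, 0.0, -1.0]]
force: [0.5, -0.3, -0.3]
opening: 0.003
grasp_force: 0.0
```

carry_out(
  deltas=[
    [[-0.094,-0.004,0,0,0,0.005,1],[-0.187,-0.007,0,0,0,0.01,1],[-0.281,-0.011,0,0,0,0.014,1],[-0.374,-0.015,0,0,0,0.019,1],[-0.468,-0.018,0,0,0,0.024,1],[-0.561,-0.022,0,0,0,0.029,1],[-0.655,-0.025,0,0,0,0.033,1],[-0.748,-0.029,0,0,0,0.038,1],[-0.842,-0.033,0,0,0,0.043,1],[-0.935,-0.036,0,0,0,0.048,1]],
  ],
)

```text
time_s: 4.27
position: [0.4499, -0.0813, 0.4201]
tcp_rot: [[0.331, 0.944, 0.0], [0.944, -0.331, -0.0], [-0.0, 0.0, -1.0]]
force: [-0.3, -0.1, 0.1]
opening: 0.01
grasp_force: 0.0
```

carry_out(
  deltas=[
    [[-0.086,0.016,0.013,0,0,0,1],[-0.173,0.032,0.027,0,0,0,1],[-0.259,0.047,0.04,0,0,0,1],[-0.345,0.063,0.053,0,0,0,1],[-0.431,0.079,0.066,0,0,0,1],[-0.518,0.095,0.08,0,0,0,1],[-0.604,0.111,0.093,0,0,0,1],[-0.69,0.126,0.106,0,0,0,1],[-0.776,0.142,0.12,0,0,0,1],[-0.863,0.158,0.133,0,0,0,1]],
  ],
)

```text
time_s: 5.1
position: [0.4298, -0.2113, 0.4]
tcp_rot: [[0.329, 0.944, 0.0], [0.944, -0.329, -0.0], [-0.0, 0.0, -1.0]]
force: [0.4, 0.1, 0.0]
opening: 0.001
grasp_force: 0.0
```

```bash
python3 - <<'E'
from h import *
lin(np.array([.425,-.31,.30]),tool(-.3))
lin(*pose(0,-.5,.06))
E
```

```text
[[[-0.064,0.019,0.067,0.0,0.005,-0.0,1],[-0.128,0.037,0.133,0.0,0.01,-0.0,1],[-0.192,0.056,0.2,0.0,0.014,-0.0,1],[-0.256,0.075,0.267,0.0,0.019,-0.0,1],[-0.32,0.094,0.333,0.0,0.024,-0.0,1],[-0.384,0.112,0.4,0.0,0.029,-0.0,1],[-0.448,0.131,0.467,0.0,0.033,-0.0,1],[-0.512,0.15,0.533,0.0,0.038,-0.0,1],[-0.576,0.168,0.6,0.0,0.043,-0.0,1],[-0.64,0.187,0.667,0.0,0.048,-0.0,1]]]
[[[-0.003,0.004,0.085,0.0,0.003,-0.0,1],[-0.007,0.008,0.171,0.0,0.006,-0.0,1],[-0.01,0.012,0.256,0.0,0.009,-0.0,1],[-0.013,0.016,0.342,0.0,0.013,-0.0,1],[-0.016,0.02,0.427,0.0,0.016,-0.0,1],[-0.02,0.024,0.513,0.0,0.019,-0.0,1],[-0.023,0.028,0.598,0.0,0.022,-0.0,1],[-0.026,0.032,0.684,0.0,0.025,-0.0,1],[-0.029,0.036,0.769,0.0,0.028,-0.0,1],[-0.033,0.04,0.855,0.0,0.032,-0.0,1]]]
```

carry_out(
  deltas=[
    [[-0.064,0.019,0.067,0,0.005,0,1],[-0.128,0.037,0.133,0,0.01,0,1],[-0.192,0.056,0.2,0,0.014,0,1],[-0.256,0.075,0.267,0,0.019,0,1],[-0.32,0.094,0.333,0,0.024,0,1],[-0.384,0.112,0.4,0,0.029,0,1],[-0.448,0.131,0.467,0,0.033,0,1],[-0.512,0.15,0.533,0,0.038,0,1],[-0.576,0.168,0.6,0,0.043,0,1],[-0.64,0.187,0.667,0,0.048,0,1]],
  ],
)

```text
time_s: 5.93
position: [0.425, -0.3113, 0.2994]
tcp_rot: [[0.314, 0.944, 0.098], [0.902, -0.329, 0.281], [0.298, 0.001, -0.955]]
force: [0.2, 0.9, -0.1]
opening: 0.009
grasp_force: 0.0
```

carry_out(
  deltas=[
    [[-0.003,0.004,0.085,0,0.003,0,1],[-0.007,0.008,0.171,0,0.006,0,1],[-0.01,0.012,0.256,0,0.009,0,1],[-0.013,0.016,0.342,0,0.013,0,1],[-0.016,0.02,0.427,0,0.016,0,1],[-0.02,0.024,0.513,0,0.019,0,1],[-0.023,0.028,0.598,0,0.022,0,1],[-0.026,0.032,0.684,0,0.025,0,1],[-0.029,0.036,0.769,0,0.028,0,1],[-0.033,0.04,0.855,0,0.032,0,1]],
  ],
)

```text
time_s: 6.77
position: [0.4423, -0.2801, 0.1745]
tcp_rot: [[0.287, 0.945, 0.158], [0.827, -0.328, 0.457], [0.483, 0.0, -0.875]]
force: [-0.8, 0.2, -0.5]
opening: 0.005
grasp_force: 0.0
```

```bash
python3 - <<'E'
from h import *
from rig import telemetry, capture
import cv2
fs=[]
for i in range(3):
    im=capture(["wrist","side","wrist"][i]); s=telemetry.read_state(); fs.append(s["force"])
    cv2.imwrite(f"pics/p{i}.png",im[:,:,::-1])
print(np.round(fs,2),s["time_s"],s["position"],get()[0],s["joint_positions"])
a=cv2.imread("pics/p1.png")[60:220,180:340]
b=cv2.imread("pics/p0.png")
cv2.imwrite("pics/pc.png",np.hstack([cv2.resize(a,(400,400)),cv2.resize(b,(400,400))]))
E
```

```text
[[-0.78 -0.46 -1.17]
 [-0.62 -0.06 -0.48]
 [-0.33  0.95 -0.13]] 6.9167 [ 0.44159625 -0.28007252  0.17426814] [ 0.44160905 -0.28036753  0.17601827] [-57.95578859  32.92877942  93.89611978  23.03372118  73.70030749
 -49.34210713]
```

View pics/pc.png

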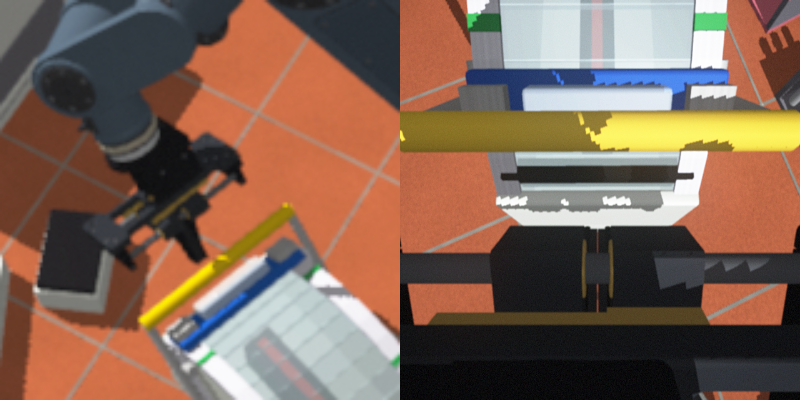

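The tool is centred behind the bar with the tip box clear of it, so I'm approaching contact.

```bash
python3 - <<'E'
from h import *
lin(*pose(.05,-.5),n=9)
E
```

```text
[[[0.04,-0.0,-0.002,0.0,-0.0,-0.0,1],[0.081,-0.0,-0.003,0.0,-0.0,-0.0,1],[0.121,-0.0,-0.005,0.0,-0.0,-0.0,1],[0.161,-0.0,-0.006,0.0,-0.0,-0.0,1],[0.201,-0.0,-0.008,0.0,-0.0,-0.0,1],[0.242,-0.0,-0.009,0.0,-0.0,-0.0,1],[0.282,-0.0,-0.011,0.0,-0.0,-0.0,1],[0.322,-0.0,-0.013,0.0,-0.0,-0.0,1],[0.362,-0.001,-0.014,0.0,-0.0,-0.0,1],[0.362,-0.001,-0.014,0.0,-0.0,-0.0,1]]]
```

carry_out(
  deltas=[
    [[0.04,0,-0.002,0,0,0,1],[0.081,0,-0.003,0,0,0,1],[0.121,0,-0.005,0,0,0,1],[0.161,0,-0.006,0,0,0,1],[0.201,0,-0.008,0,0,0,1],[0.242,0,-0.009,0,0,0,1],[0.282,0,-0.011,0,0,0,1],[0.322,0,-0.013,0,0,0,1],[0.362,-0.001,-0.014,0,0,0,1],[0.362,-0.001,-0.014,0,0,0,1]],
  ],
)

```text
time_s: 7.75
position: [0.4575, -0.237, 0.2041]
tcp_rot: [[0.287, 0.945, 0.158], [0.83, -0.327, 0.452], [0.479, 0.002, -0.878]]
force: [-1.4, -4.2, -1.3]
opening: 0.006
grasp_force: 2.1
```

```bash
cat > sense.py <<'E'
from h import *
from rig import telemetry, capture
import sys
Z=np.array([0,0,0])
def inv(s):  # bar angle from the measured TCP
    R=np.array(s["tcp_rot"]); B=np.array(s["position"])-DEEP*R[:,2]+OFF*R[:,0]   # a point on the line parallel to the face through bar centre
    q=RS.T@(B-ST); z=RS.T@(-R[:,2]); q=q-[0,0,.02]
    a,b,c=1,2*(q[1]*z[1]+q[2]*z[2]),q[1]**2+q[2]**2-.26**2
    k=(-b+np.sqrt(b*b-4*c))/2; p=q+k*z
    return np.arctan2(p[1],p[2])+.7,k,q[0]
def show(n):
    f=[]
    for i in range(n+1):
        if i: capture("side")
        s=telemetry.read_state(); R=np.array(s["tcp_rot"]); F=-R.T@s["force"]; f.append(F)
        print(round(s["time_s"],3),"F",np.round(F,2),"beta,slide,x",np.round(inv(s),4))
    print("mean",np.mean(f,0))
if __name__=="__main__": show(int(sys.argv[1]))
E
python3 sense.py 8
```

```text
7.75 F [ 4.47 -0.07  1.01] beta,slide,x [ 0.0485 -0.0003  0.0008]
7.8 F [ 4.02 -0.28  1.72] beta,slide,x [ 0.0466 -0.0003  0.0008]
7.85 F [ 4.53 -0.1   1.5 ] beta,slide,x [ 0.0456 -0.0002  0.0008]
7.9 F [ 4.62 -0.22  1.85] beta,slide,x [ 0.0452 -0.0002  0.0008]
7.95 F [ 4.15 -1.05  2.04] beta,slide,x [ 0.0451 -0.0002  0.0008]
8.0 F [3.72 0.06 2.1 ] beta,slide,x [ 0.0452 -0.0001  0.0008]
8.05 F [ 4.22 -0.88  2.18] beta,slide,x [ 0.0456 -0.      0.0008]
8.1 F [ 4.77 -1.43  1.94] beta,slide,x [ 0.0458 -0.      0.0007]
8.15 F [ 3.4  -0.66  1.95] beta,slide,x [0.0463 0.0001 0.0007]
mean [ 4.21211786 -0.51428862  1.81011632]
```

```bash
python3 - <<'E'
from h import *
lin(*pose(.2,-.5),n=5)
E
```

```text
[[[0.052,0.0,-0.004,0.0,-0.0,-0.0,1],[0.104,0.0,-0.008,0.0,-0.0,-0.0,1],[0.156,0.0,-0.011,0.0,-0.0,-0.0,1],[0.208,0.0,-0.015,0.0,-0.0,-0.0,1],[0.259,0.0,-0.019,0.0,-0.0,-0.0,1],[0.259,0.0,-0.019,0.0,-0.0,-0.0,1],[0.259,0.0,-0.019,0.0,-0.0,-0.0,1],[0.259,0.0,-0.019,0.0,-0.0,-0.0,1],[0.259,0.0,-0.019,0.0,-0.0,-0.0,1],[0.259,0.0,-0.019,0.0,-0.0,-0.0,1]]]
```

carry_out(
  deltas=[
    [[0.052,0,-0.004,0,0,0,1],[0.104,0,-0.008,0,0,0,1],[0.156,0,-0.011,0,0,0,1],[0.208,0,-0.015,0,0,0,1],[0.259,0,-0.019,0,0,0,1],[0.259,0,-0.019,0,0,0,1],[0.259,0,-0.019,0,0,0,1],[0.259,0,-0.019,0,0,0,1],[0.259,0,-0.019,0,0,0,1],[0.259,0,-0.019,0,0,0,1]],
  ],
)

```text
time_s: 8.98
position: [0.4673, -0.2079, 0.2241]
tcp_rot: [[0.288, 0.945, 0.157], [0.83, -0.328, 0.451], [0.478, 0.0, -0.879]]
force: [-3.2, -8.3, -2.0]
opening: 0.007
grasp_force: 4.4
```

```bash
python3 sense.py 28
```

```text
8.983 F [8.76 0.26 2.46] beta,slide,x [ 1.897e-01 -1.000e-04  6.000e-04]
9.033 F [ 7.9  -0.45  3.46] beta,slide,x [ 1.899e-01 -1.000e-04  6.000e-04]
9.083 F [8.18 0.39 2.8 ] beta,slide,x [ 1.901e-01 -1.000e-04  6.000e-04]
9.133 F [8.68 0.51 3.71] beta,slide,x [ 1.904e-01 -1.000e-04  6.000e-04]
9.183 F [7.83 0.33 3.17] beta,slide,x [ 1.908e-01 -1.000e-04  6.000e-04]
9.233 F [8.51 0.04 3.22] beta,slide,x [ 1.91e-01 -1.00e-04  6.00e-04]
9.283 F [ 7.87 -1.16  2.75] beta,slide,x [ 1.912e-01 -1.000e-04  6.000e-04]
9.333 F [7.97 0.23 2.89] beta,slide,x [ 1.914e-01 -1.000e-04  6.000e-04]
9.383 F [7.32 0.12 2.69] beta,slide,x [ 1.917e-01 -1.000e-04  6.000e-04]
9.433 F [8.42 0.42 3.05] beta,slide,x [ 1.918e-01 -1.000e-04  6.000e-04]
9.483 F [ 6.94 -0.49  3.29] beta,slide,x [ 1.921e-01 -1.000e-04  6.000e-04]
9.533 F [7.04 0.05 3.43] beta,slide,x [ 1.924e-01 -1.000e-04  6.000e-04]
9.583 F [7.27 0.86 3.46] beta,slide,x [ 1.925e-01 -1.000e-04  6.000e-04]
9.633 F [6.36 0.59 2.48] beta,slide,x [ 1.926e-01 -1.000e-04  6.000e-04]
9.683 F [7.09 1.18 3.52] beta,slide,x [ 1.928e-01 -1.000e-04  6.000e-04]
[... 289 characters left out ...]
[7.22 0.18 3.04] beta,slide,x [ 0.1935 -0.      0.0006]
9.983 F [ 6.04 -0.62  3.32] beta,slide,x [ 0.1936 -0.      0.0006]
10.033 F [ 5.85 -0.24  3.29] beta,slide,x [ 0.1937 -0.      0.0006]
10.083 F [ 5.74 -0.6   2.03] beta,slide,x [ 0.1939 -0.      0.0006]
10.133 F [ 6.86 -0.7   2.85] beta,slide,x [0.194  0.     0.0006]
10.183 F [ 6.3  -0.27  3.45] beta,slide,x [ 0.194  -0.      0.0006]
10.233 F [ 6.77 -0.8   3.1 ] beta,slide,x [0.1941 0.     0.0006]
10.283 F [6.08 0.7  3.42] beta,slide,x [0.1942 0.     0.0006]
10.333 F [ 6.45 -0.32  2.73] beta,slide,x [0.1942 0.     0.0006]
10.383 F [ 6.26 -0.35  2.36] beta,slide,x [1.943e-01 1.000e-04 6.000e-04]
mean [ 7.13348001 -0.015004    3.02763857]
```

```bash
cat > plan.py <<'E'
from h import *
from scipy.optimize import brentq
GB=.12*9.81*.2; C=.0012
G=lambda m,th: m*9.81*.218*np.sin(.7-th)
def stepth(th,be,m,dt):
    w=(17*(be-th)-G(m,th))/10; th=th+w*dt
    return max(0,min(1.4,th))
Fx=lambda be,th:(17*(be-th)+GB*np.sin(.7-be))/.26
def betaF(th,F): return brentq(lambda b:Fx(b,th)-F,th-.5,th+.6)
def track(th,m,Fs,lag):   # Fs: target force at end of each of 10 rows; returns true & commanded beta
    out=[];F0=track.F0;n=20
    for F1 in Fs:
        for i in range(n):
            be=betaF(th,F0+(F1-F0)*(i+1)/n); th=stepth(th,be,m,1/12/n)
        F0=F1; out.append((be,be+lag(F1),th))
    track.F0=F0
    return np.array(out)
E
python3 - <<'E'
from plan import *
from scipy.optimize import least_squares
f=np.array([8.76,7.9,8.18,8.68,7.83,8.51,7.87,7.97,7.32,8.42,6.94,7.04,7.27,6.36,7.09,8.04,6.46,6.47,6.18,7.22,6.04,5.85,5.74,6.86,6.3,6.77,6.08,6.45,6.26])
be=np.interp(np.arange(29),[0,10,20,28],[.1897,.1921,.1936,.1943])
def pred(v):
    th,m,b=v; o=[]
    for k in range(29):
        o.append(Fx(be[k],th)+b)
        for i in range(5): th=stepth(th,be[k],m,.01)
    pred.th=th; return np.array(o)
for b in(-.5,0,.5,None):
    g=(lambda v:pred([v[0],v[1],b])-f) if b is not None else (lambda v:pred(v)-f)
    r=least_squares(g,[.07,1.2]+([] if b is not None else [0])); print(b,r.x,r.cost,pred.th)
# forward from theta=0 at .05->.19 ramp
th=0
for t in np.arange(0,.83,.005):
    th=stepth(th,min(.19,.045+.145*t/.45),1.1,.005)
print("forward",th,Fx(.1897,th))
E
```

```text
-0.5 [0.05429694 1.25443064] 3.408324527998113 0.09891359274037292
0 [0.06187647 1.16191598] 3.4124905320080496 0.10649284297232665
0.5 [0.06945394 1.06742095] 3.416971282281175 0.11406991689537734
None [-6.53768126e-04  1.87284999e+00 -4.12497134e+00] 3.385898351070767 0.043908243048614466
forward 0.062430946458066204 8.76373846052302
```

```bash
python3 - <<'E'
from plan import *
lin(*pose(.064,-.5),n=4)
E
```

```text
[[[-0.059,0.0,0.004,0.0,-0.0,-0.0,1],[-0.117,0.0,0.008,0.0,-0.0,-0.0,1],[-0.176,0.0,0.012,0.0,-0.0,-0.0,1],[-0.235,0.0,0.015,0.0,-0.0,-0.0,1],[-0.235,0.0,0.015,0.0,-0.0,-0.0,1],[-0.235,0.0,0.015,0.0,-0.0,-0.0,1],[-0.235,0.0,0.015,0.0,-0.0,-0.0,1],[-0.235,0.0,0.015,0.0,-0.0,-0.0,1],[-0.235,0.0,0.015,0.0,-0.0,-0.0,1],[-0.235,0.0,0.015,0.0,-0.0,-0.0,1]]]
```

carry_out(
  deltas=[
    [[-0.059,0,0.004,0,0,0,1],[-0.117,0,0.008,0,0,0,1],[-0.176,0,0.012,0,0,0,1],[-0.235,0,0.015,0,0,0,1],[-0.235,0,0.015,0,0,0,1],[-0.235,0,0.015,0,0,0,1],[-0.235,0,0.015,0,0,0,1],[-0.235,0,0.015,0,0,0,1],[-0.235,0,0.015,0,0,0,1],[-0.235,0,0.015,0,0,0,1]],
  ],
)

```text
time_s: 11.22
position: [0.4579, -0.2339, 0.2058]
tcp_rot: [[0.287, 0.945, 0.157], [0.828, -0.327, 0.454], [0.481, -0.0, -0.877]]
force: [-1.2, -1.4, -3.4]
opening: 0.008
grasp_force: 1.4
```

```bash
python3 sense.py 3; python3 - <<'E'
from plan import *
th=.107;m=1.16
for t in np.arange(0,.98,.005): th=stepth(th,max(.064,.195-.131*t/.333),m,.005)
print("theta",th,Fx(.064,th))
# call A: hold 5 rows at beta .064, then ramp 5 rows to F=14.7
A=[]
for i in range(4):
    for k in range(20): th=stepth(th,.064,m,1/240)
track.F0=Fx(.064,th); f0=track.F0
o=track(th,m,np.r_[f0,f0+(14.7-f0)*np.array([.2,.4,.6,.8,1.])],lambda F:.0012*F-.003)
print(o)
B=np.r_[[.064]*4,o[:,1]]
rows([pose(b,max(-.5,b-.7)) for b in B])
np.save("th.npy",o[-1,2])
E
```

```text
11.217 F [ 3.12  0.67 -2.14] beta,slide,x [0.062  0.0002 0.0003]
11.267 F [ 2.34  0.72 -0.26] beta,slide,x [0.0619 0.0002 0.0003]
11.317 F [ 3.28  0.33 -1.09] beta,slide,x [0.0616 0.0002 0.0003]
11.367 F [ 3.39  0.86 -1.69] beta,slide,x [0.0615 0.0002 0.0003]
mean [ 3.02980308  0.64569807 -1.29762788]
theta 0.008410966251231685 4.172541399726036
[[6.40000000e-02 6.66669870e-02 0.00000000e+00]
 [9.48672175e-02 9.99288071e-02 6.08244390e-06]
 [1.27979189e-01 1.35435382e-01 2.43784103e-03]
 [1.65603289e-01 1.75454084e-01 9.32378269e-03]
 [2.07824591e-01 2.20069988e-01 2.07450315e-02]
 [2.54731671e-01 2.69371671e-01 3.67862211e-02]]
[[[0.0,0.0,0.0,0.0,-0.0,-0.0,1],[0.0,0.0,0.0,0.0,-0.0,-0.0,1],[0.0,0.0,0.0,0.0,-0.0,-0.0,1],[0.0,0.0,0.0,0.0,-0.0,-0.0,1],[0.005,0.0,-0.0,0.0,-0.0,-0.0,1],[0.062,0.0,-0.007,0.0,-0.0,-0.0,1],[0.124,0.0,-0.012,0.0,-0.0,-0.0,1],[0.193,0.0,-0.015,0.0,-0.0,-0.0,1],[0.268,0.0,-0.017,0.0,-0.004,-0.0,1],[0.348,0.0,-0.019,0.0,-0.011,-0.0,1]]]
```

carry_out(
  deltas=[
    [[0,0,0,0,0,0,1],[0,0,0,0,0,0,1],[0,0,0,0,0,0,1],[0,0,0,0,0,0,1],[0.005,0,0,0,0,0,1],[0.062,0,-0.007,0,0,0,1],[0.124,0,-0.012,0,0,0,1],[0.193,0,-0.015,0,0,0,1],[0.268,0,-0.017,0,-0.004,0,1],[0.348,0,-0.019,0,-0.011,0,1]],
  ],
)

```text
time_s: 12.2
position: [0.4711, -0.1964, 0.2325]
tcp_rot: [[0.3, 0.944, 0.134], [0.861, -0.329, 0.388], [0.41, -0.001, -0.912]]
force: [-7.7, -11.5, -7.0]
opening: 0.005
grasp_force: 7.3
```

```bash
python3 sense.py 0; python3 - <<'E'
from plan import *
from rig import telemetry
import sense
m=1.16
be=sense.inv(telemetry.read_state())[0]; th=float(np.load("th.npy"))
print("model F",Fx(be,th))
E
```

```text
12.2 F [15.13  3.49 -0.92] beta,slide,x [ 0.2505 -0.0005  0.0005]
mean [15.13493089  3.49212445 -0.91687306]
model F 14.367416068759901
```

```bash
cat > nxt.py <<'E'
from plan import *
import sys
def go(th,m,F0,Fs,lags):
    track.F0=F0; o=track(th,m,Fs,lambda F:0)
    print(np.round(o[:,[0,2]],3).tolist())
    rows([pose(b+l,max(-.5,b+l-.7)) for b,l in zip(o[:,0],lags)])
    np.save("th.npy",o[-1,2])
E
python3 - <<'E'
from nxt import *
go(float(np.load("th.npy")),1.16,14.4,[14.5]*10,np.linspace(.0188,.018,10))
E
```

```text
[[0.27, 0.055], [0.288, 0.073], [0.307, 0.092], [0.326, 0.111], [0.346, 0.13], [0.366, 0.15], [0.386, 0.17], [0.407, 0.191], [0.429, 0.212], [0.45, 0.233]]
[[[0.032,-0.0,-0.002,0.0,-0.004,-0.0,1],[0.062,-0.0,-0.004,0.0,-0.006,-0.0,1],[0.092,-0.0,-0.004,0.0,-0.009,-0.0,1],[0.124,-0.0,-0.005,0.0,-0.012,-0.0,1],[0.156,-0.0,-0.004,0.0,-0.016,-0.0,1],[0.188,-0.0,-0.003,0.0,-0.019,-0.0,1],[0.221,-0.0,-0.001,0.0,-0.022,-0.0,1],[0.255,-0.0,0.001,0.0,-0.025,-0.0,1],[0.289,-0.0,0.004,0.0,-0.029,-0.0,1],[0.324,-0.0,0.008,0.0,-0.032,-0.0,1]]]
```

carry_out(
  deltas=[
    [[0.032,0,-0.002,0,-0.004,0,1],[0.062,0,-0.004,0,-0.006,0,1],[0.092,0,-0.004,0,-0.009,0,1],[0.124,0,-0.005,0,-0.012,0,1],[0.156,0,-0.004,0,-0.016,0,1],[0.188,0,-0.003,0,-0.019,0,1],[0.221,0,-0.001,0,-0.022,0,1],[0.255,0,0.001,0,-0.025,0,1],[0.289,0,0.004,0,-0.029,0,1],[0.324,0,0.008,0,-0.032,0,1]],
  ],
)

```text
time_s: 13.03
position: [0.4858, -0.1534, 0.253]
tcp_rot: [[0.319, 0.945, 0.072], [0.922, -0.327, 0.209], [0.221, -0.0, -0.975]]
force: [-7.3, -11.8, -0.9]
opening: 0.004
grasp_force: 7.2
```

```bash
python3 sense.py 0; python3 - <<'E'
from nxt import *
from rig import telemetry
import sense
s=telemetry.read_state(); be=sense.inv(s)[0]; th=float(np.load("th.npy"))
print("model F",Fx(be,th),np.round(s["qvel"],2),s["grasp_force"])
p,R=get(); c=sense.inv({"position":p,"tcp_rot":R})[0]; print("cmd beta",c,"lag",c-be)
E
```

```text
13.033 F [13.4   3.08  2.12] beta,slide,x [ 4.536e-01 -6.000e-04  3.000e-04]
mean [13.40495008  3.07653266  2.11675834]
model F 14.648368515288675 [ 13.67  -3.64  -0.65 -11.48  -3.74  18.19] 7.165262550115585
cmd beta 0.46802871816277 lag 0.014451779254270714
```

```bash
python3 - <<'E'
from nxt import *
th=float(np.load("th.npy"))+.004
go(th,1.14,14.4,[14.7]+[14.95]*9,np.linspace(.0143,.0118,10))
E
```

```text
[[0.48, 0.259], [0.507, 0.282], [0.532, 0.306], [0.556, 0.331], [0.582, 0.356], [0.608, 0.382], [0.634, 0.408], [0.661, 0.434], [0.689, 0.462], [0.717, 0.489]]
[[[0.042,-0.0,-0.002,0.0,-0.004,-0.0,1],[0.087,-0.001,-0.004,0.0,-0.009,-0.0,1],[0.126,-0.001,-0.004,0.0,-0.012,-0.0,1],[0.166,-0.001,-0.004,0.0,-0.016,-0.0,1],[0.207,-0.001,-0.002,0.0,-0.02,-0.0,1],[0.248,-0.001,0.001,0.0,-0.024,-0.0,1],[0.291,-0.001,0.004,0.0,-0.029,-0.0,1],[0.334,-0.001,0.009,0.0,-0.033,-0.0,1],[0.378,-0.001,0.016,0.0,-0.037,-0.0,1],[0.423,-0.001,0.024,0.0,-0.042,-0.0,1]]]
```

carry_out(
  deltas=[
    [[0.042,0,-0.002,0,-0.004,0,1],[0.086,0,-0.004,0,-0.009,0,1],[0.126,-0.001,-0.004,0,-0.012,0,1],[0.166,-0.001,-0.004,0,-0.016,0,1],[0.207,-0.001,-0.002,0,-0.02,0,1],[0.248,-0.001,0.001,0,-0.024,0,1],[0.291,-0.001,0.004,0,-0.029,0,1],[0.334,-0.001,0.009,0,-0.033,0,1],[0.378,-0.001,0.016,0,-0.037,0,1],[0.423,-0.001,0.024,0,-0.042,0,1]],
  ],
)

```text
time_s: 13.87
position: [0.5061, -0.0943, 0.2654]
tcp_rot: [[0.327, 0.945, -0.014], [0.944, -0.328, -0.039], [-0.042, -0.001, -0.999]]
force: [-6.5, -13.8, 3.5]
opening: 0.005
grasp_force: 7.4
```

```bash
cat > chk.py <<'E'
from nxt import *
from rig import telemetry
import sense
s=telemetry.read_state(); be=sense.inv(s)[0]; th=float(np.load("th.npy")); f=-np.array(s["tcp_rot"]).T@s["force"]
print(s["time_s"],"F",np.round(f,2),np.linalg.norm(f),"beta",be,"th",th,"model F",Fx(be,th),"2gf",2*s["grasp_force"],"slide",sense.inv(s)[1:])
p,R=get(); c=sense.inv({"position":p,"tcp_rot":R})[0]; print("cmd beta",c,"lag",c-be)
E
python3 chk.py
```

```text
13.8667 F [15.28  1.59  2.9 ] 15.636258181769994 beta 0.7134317712367617 th 0.4894344743328571 model F 14.633814485516256 2gf 14.826665371656418 slide (np.float64(-0.0006492347634187712), np.float64(0.0001949449603315509))
cmd beta 0.7287336474734827 lag 0.015301876236720968
```

```bash
python3 - <<'E'
from nxt import *
go(float(np.load("th.npy")),1.14,14.63,[14.7]*10,np.linspace(.0154,.0155,10))
E
```

```text
[[0.741, 0.517], [0.77, 0.546], [0.8, 0.575], [0.83, 0.605], [0.861, 0.635], [0.892, 0.667], [0.925, 0.698], [0.958, 0.731], [0.991, 0.764], [1.026, 0.798]]
[[[0.046,-0.0,-0.003,-0.0,-0.004,-0.0,1],[0.093,-0.0,-0.005,-0.0,-0.009,-0.0,1],[0.141,-0.0,-0.005,-0.0,-0.013,-0.0,1],[0.19,-0.0,-0.004,-0.0,-0.018,-0.0,1],[0.241,-0.0,-0.002,-0.0,-0.023,-0.0,1],[0.292,-0.0,0.003,-0.0,-0.028,-0.0,1],[0.344,-0.0,0.009,-0.0,-0.033,-0.0,1],[0.398,-0.001,0.017,-0.0,-0.038,-0.0,1],[0.452,-0.001,0.027,-0.0,-0.044,-0.0,1],[0.507,-0.001,0.039,-0.0,-0.049,-0.0,1]]]
```

carry_out(
  deltas=[
    [[0.046,0,-0.003,0,-0.004,0,1],[0.093,0,-0.005,0,-0.009,0,1],[0.141,0,-0.005,0,-0.013,0,1],[0.19,0,-0.004,0,-0.018,0,1],[0.241,0,-0.002,0,-0.023,0,1],[0.292,0,0.003,0,-0.028,0,1],[0.344,0,0.009,0,-0.033,0,1],[0.398,-0.001,0.017,0,-0.038,0,1],[0.452,-0.001,0.027,0,-0.044,0,1],[0.507,-0.001,0.039,0,-0.049,0,1]],
  ],
)

```text
time_s: 14.7
position: [0.5306, -0.0224, 0.2585]
tcp_rot: [[0.309, 0.944, -0.114], [0.887, -0.329, -0.324], [-0.344, -0.001, -0.939]]
force: [-5.0, -12.6, 7.2]
opening: 0.001
grasp_force: 7.4
```

```bash
python3 chk.py
```

```text
14.7 F [15.16  0.61  2.12] 15.321366526906612 beta 1.0248012926889982 th 0.7984006857682663 model F 14.51414074289774 2gf 14.77982684969902 slide (np.float64(-0.0008399113284794923), np.float64(-3.894094624340774e-05))
cmd beta 1.0413968763212933 lag 0.016595583632295074
```

```bash
python3 - <<'E'
from nxt import *
go(float(np.load("th.npy")),1.14,14.5,[14.7]*7+[13,11,8.5],np.r_[[.0167]*7,.0155,.0135,.011])
E
```

```text
[[1.061, 0.833], [1.097, 0.869], [1.134, 0.905], [1.171, 0.942], [1.21, 0.98], [1.249, 1.019], [1.289, 1.059], [1.302, 1.097], [1.307, 1.132], [1.3, 1.163]]
[[[0.059,0.0,-0.003,-0.0,-0.006,-0.0,1],[0.118,0.0,-0.004,-0.0,-0.012,-0.0,1],[0.178,0.0,-0.003,-0.0,-0.018,-0.0,1],[0.239,-0.0,0.0,-0.0,-0.024,-0.0,1],[0.301,-0.0,0.006,-0.0,-0.03,-0.0,1],[0.365,-0.0,0.014,-0.0,-0.036,-0.0,1],[0.429,-0.0,0.025,-0.0,-0.042,-0.0,1],[0.448,-0.0,0.029,-0.0,-0.044,-0.0,1],[0.452,-0.0,0.03,-0.0,-0.045,-0.0,1],[0.437,-0.0,0.027,-0.0,-0.043,-0.0,1]]]
```

carry_out(
  deltas=[
    [[0.059,0,-0.003,0,-0.006,0,1],[0.118,0,-0.004,0,-0.012,0,1],[0.178,0,-0.003,0,-0.018,0,1],[0.239,0,0,0,-0.024,0,1],[0.301,0,0.006,0,-0.03,0,1],[0.365,0,0.014,0,-0.036,0,1],[0.429,0,0.025,0,-0.042,0,1],[0.448,0,0.029,0,-0.044,0,1],[0.452,0,0.03,0,-0.045,0,1],[0.437,0,0.027,0,-0.043,0,1]],
  ],
)

```text
time_s: 15.53
position: [0.551, 0.0374, 0.2322]
tcp_rot: [[0.268, 0.944, -0.191], [0.771, -0.329, -0.545], [-0.578, -0.001, -0.816]]
force: [-1.6, -5.5, 6.8]
opening: 0.005
grasp_force: 4.3
```

```bash
python3 chk.py;  python3 - <<'E'
from nxt import *
go(float(np.load("th.npy")),1.14,8.5,[6.5,5,4,3.5,3,3,3,3,3,3],np.linspace(.01,.004,10))
E
```

```text
15.5333 F [ 8.65 -0.27  2.23] 8.938879248784554 beta 1.3034967745208772 th 1.1632759544209337 model F 8.654368650407937 2gf 8.664932548999786 slide (np.float64(-0.0006558777347095424), np.float64(-0.0003326323061605338))
cmd beta 1.310658134494683 lag 0.0071613599738058475
[[1.296, 1.19], [1.296, 1.213], [1.302, 1.234], [1.314, 1.254], [1.326, 1.273], [1.345, 1.292], [1.364, 1.311], [1.384, 1.33], [1.404, 1.35], [1.424, 1.37]]
[[[-0.008,-0.0,0.001,-0.0,0.001,-0.0,1],[-0.008,-0.0,0.001,-0.0,0.001,-0.0,1],[-0.0,-0.0,-0.0,-0.0,-0.0,-0.0,1],[0.019,-0.0,-0.001,-0.0,-0.002,-0.0,1],[0.036,-0.0,-0.002,-0.0,-0.004,-0.0,1],[0.066,-0.0,-0.004,-0.0,-0.007,-0.0,1],[0.097,-0.0,-0.004,-0.0,-0.01,-0.0,1],[0.128,-0.0,-0.005,-0.0,-0.013,-0.0,1],[0.16,-0.0,-0.004,-0.0,-0.016,-0.0,1],[0.192,-0.0,-0.003,-0.0,-0.019,-0.0,1]]]
```

carry_out(
  deltas=[
    [[-0.008,0,0.001,0,0.001,0,1],[-0.008,0,0.001,0,0.001,0,1],[0,0,0,0,0,0,1],[0.019,0,-0.001,0,-0.002,0,1],[0.036,0,-0.002,0,-0.004,0,1],[0.066,0,-0.004,0,-0.007,0,1],[0.097,0,-0.004,0,-0.01,0,1],[0.128,0,-0.005,0,-0.013,0,1],[0.16,0,-0.004,0,-0.016,0,1],[0.192,0,-0.003,0,-0.019,0,1]],
  ],
)

```text
time_s: 16.37
position: [0.56, 0.0615, 0.2132]
tcp_rot: [[0.243, 0.945, -0.219], [0.704, -0.328, -0.631], [-0.668, -0.001, -0.745]]
force: [-1.2, -0.7, 3.4]
opening: 0.005
grasp_force: 1.8
```

```bash
python3 chk.py;  python3 - <<'E'
from nxt import *
lin(*pose(1.45,.74),n=3)
E
```

```text
16.3667 F [3.05 0.89 1.8 ] 3.655030944882158 beta 1.433592921566265 th 1.3704035130068422 model F 3.5253185283869994 2gf 3.6510663852095604 slide (np.float64(0.0005234033575149399), np.float64(0.00024160849041594823))
cmd beta 1.4285362191088458 lag -0.005056702457419293
[[[0.012,-0.0,-0.0,-0.0,-0.001,-0.0,1],[0.024,-0.0,-0.001,-0.0,-0.001,-0.0,1],[0.036,-0.001,-0.001,-0.0,-0.002,-0.0,1],[0.036,-0.001,-0.001,-0.0,-0.002,-0.0,1],[0.036,-0.001,-0.001,-0.0,-0.002,-0.0,1],[0.036,-0.001,-0.001,-0.0,-0.002,-0.0,1],[0.036,-0.001,-0.001,-0.0,-0.002,-0.0,1],[0.036,-0.001,-0.001,-0.0,-0.002,-0.0,1],[0.036,-0.001,-0.001,-0.0,-0.002,-0.0,1],[0.036,-0.001,-0.001,-0.0,-0.002,-0.0,1]]]
```

carry_out(
  deltas=[
    [[0.012,0,0,0,-0.001,0,1],[0.024,0,-0.001,0,-0.001,0,1],[0.036,0,-0.001,0,-0.002,0,1],[0.036,0,-0.001,0,-0.002,0,1],[0.036,0,-0.001,0,-0.002,0,1],[0.036,0,-0.001,0,-0.002,0,1],[0.036,0,-0.001,0,-0.002,0,1],[0.036,0,-0.001,0,-0.002,0,1],[0.036,0,-0.001,0,-0.002,0,1],[0.036,0,-0.001,0,-0.002,0,1]],
  ],
)

```text
time_s: 17.2
position: [0.5613, 0.0644, 0.2105]
tcp_rot: [[0.242, 0.945, -0.222], [0.697, -0.328, -0.638], [-0.675, 0.0, -0.738]]
force: [-0.9, -2.8, 1.2]
opening: 0.004
grasp_force: 1.4
```

carry_out(
  deltas=[
    [[-0.04,0,0,0,0,0,1],[-0.1,0,-0.01,0,0,0,1],[-0.17,0,-0.03,0,0,0,1],[-0.22,0,-0.1,0,0,0,1],[-0.24,0,-0.2,0,0,0,1],[-0.25,0,-0.32,0,0,0,1],[-0.25,0,-0.44,0,0,0,1],[-0.25,0,-0.54,0,0,0,1],[-0.25,0,-0.6,0,0,0,1],[-0.25,0,-0.6,0,0,0,1]],
  ],
)

```text
time_s: 18.03
position: [0.5736, 0.0973, 0.3046]
tcp_rot: [[0.245, 0.945, -0.216], [0.698, -0.327, -0.637], [-0.673, 0.005, -0.74]]
force: [0.4, 0.5, -0.6]
opening: 0.0
grasp_force: 0.0
```

```bash
python3 - <<'E'
from rig import telemetry,capture
import cv2,numpy as np
a=capture("side");b=capture("top")
a=cv2.resize(a[130:330,220:420],(400,400));b=cv2.resize(b[170:330,250:410],(400,400))
cv2.imwrite("pics/end.png",np.hstack([a,b])[:,:,::-1]); print(telemetry.read_state()["force"])
E
```

```text
[ 0.74571085  0.13742171 -0.99643105]
```

View pics/end.png

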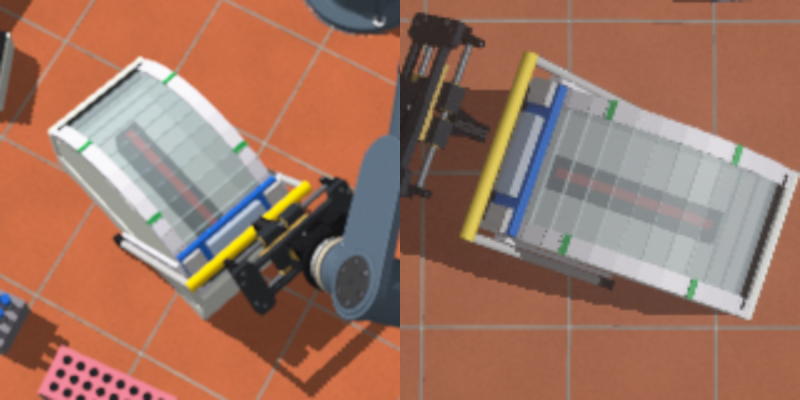

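The wiper is parked at the far end in both views. The hand is clear, about 0.1 m above the bar, and reads no contact force, so I'm handing in.

```bash
python3 -c "
from rig import job
print(job.hand_in())"
```

```text
the job is handed in; nothing more can be done
None
```

The wiper is parked at the far end and the hand is clear. Between the marks, wrist readings at the end of each 0.83 s move were 13.9–15.6 N. I handed the job in at about 18 s, and no verdict was returned.

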